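Start a drill-driven jar roller and lock the drill on

ROBOT

A 7-joint arm with a two-finger parallel gripper is mounted at the origin on a cart in front of the work surface, level with it; the furniture and walls round the work are solid. World frame = base frame: x ahead of the robot, y to its left, z up, the work surface at z = 0. Lengths are in mm, angles in degrees, forces in N, time in s.
With the tool pointing down it reaches from about 400 to 850 mm from the base axis. Payload 10.4 kg.
Tool frame: the origin (TCP) lies at the very end of the fingers, on their centre line; the grasp point (between the pads) lies 19 mm behind it; z points along the fingers, y is the line along which they close (so a half turn about z gives the same grasp; the last joint's range is limited). The gripper opens to 87 mm and grips with 3 to 60 N. Pads are 19 mm wide; open, the fingers measure 117 mm over their backs; the gripper's body (75 mm by 190 mm) begins 51 mm behind the grasp point.
Start: joints at [65.34, 19.034, -3.707, 83.658, 1.238, 77.344, -5.071], TCP at [247.893, -573.761, 222.576] pointing down, gripper open.
Joint ranges: [-148.97, 148.97], [-28.65, 121.19], [-84.17, 76.75], [9.2, 138.47], [-72.65, 252.65], [3.7, 117.97], [-149.18, 149.18]. Speed limits (degrees/s): [127.2, 127.2, 159.86, 159.86, 180, 180, 180].

INTERFACE

Orientations are given as a 3x3 rotation matrix whose columns are the frame's x, y, z axes.
In Python, from cell import get_obs, get_image, close_job gives the robot as it stands. The module is installed in compiled form; this text tells all that it offers.
- The arm moves only by the tool step_arm, never from a script. Its argument "targets" is a list of rows, each an object of numbers: "dx", "dy", "dz": the shift along the tool's x, y, z in m; "ax", "ay", "az": the turn, a rotation vector about the tool's x, y, z in degrees. In form: [{"dx": .., "dy": .., "dz": .., "ax": .., "ay": .., "az": ..}, ...]. A call has 1 to 8 rows; each row is the pose to reach, as a shift and turn from the pose commanded when the call began, along the tool's axes at that moment; what a row does not reach only later rows make up. A row lasts 1/10 s, in which the tool goes at most 50 mm and 8.59 degrees, less where a joint would pass 70% of its speed; a pose out of reach is approached as far as the arm can. A call with a gripper value outside its range is refused whole. "jaw" is the opening, from -1 (shut) to 1 (fully open), set as the call begins (left out, the last holds). The fingers move at their own pace and stop on an object; the grip force is fixed at half the most. Time passes only in rows, so rows that repeat a pose let the fingers close. It gives the time, the measured TCP pose, the force, the opening and the grip force at its end, in the units of the state.
- get_obs(): the state, without advancing time (a new reading comes with each control period).
- get_image(name): name is "side" or "top"; returns a dict with "image" (400x640x3 uint8, red, green, blue), "depth" (400x640 float32, mm along the optical axis (not along the pixel's ray), 0 where there is no reading), "fx", "fy", "cx", "cy" (pixels), "pose" (4x4, takes a point from camera to world coordinates). Camera axes: x right, y down, z forward; pixel columns grow to the right and rows downward; lengths in mm; the calibration is good to about 2 mm. A picture is of the moment at which its call begins.
- close_job(): hands the job in; it is judged then, once.
The state is a dict: "t": time; "joints": joint angles; "joint_velocities": joint speeds; "tau": joint torques, N m; "tool_pos": TCP position; "tcp_rot": TCP orientation; "force": force on the tool from outside, world axes, zero at the start; "wrist_torque": the same for the moment, N m; "finger_gap": finger opening in mm; "gripper_force": force on a finger pad.
Only numpy, scipy, OpenCV 4.12 (cv2) and the standard library are available. Lean on these libraries where they do the work, as an engineer would, in place of code of your own. Each camera call takes 0.05 s, during which the arm holds its last target. There are 200 camera calls.

TASK

The film cement has settled: gently lay its jar, which lies on the bench to the left, on its side in the trough between the two rollers of the mixer while the drill is still off, and let go of it. Then squeeze the drill's trigger right in, press the lock-on button on the upper side of its grip, and ease the trigger out with the button held down until it catches, so that the drill runs on by itself and the jar keeps turning when you take the hand away. Leave the other things on the bench where they are.

Things in the scene. Friction and masses are not known exactly. Their poses are not given: they have to be found in the camera images.
- mixer: Fixed jar roller: plywood board 116 x 285 x 18 mm with a pistol-grip drill clamped lying in a stand at one end, two rollers at the other. Origin: underside of board, near its middle. Drill axis runs along +y (chuck to +y) at x = -10, z = 66 mm; housing radius 30. Grip lies flat towards -x: x -24 to -122, y -139 to -97, z 50 to 82 mm, then the battery foot, to x -146, z 42 to 90. z is up.
- trigger_face (a point): Middle of the trigger's front face; moves with it. Black trigger on the grip's +y side, 34 mm along mixer x, 22 mm high, 17 mm proud of the grip; slides to mixer -y. Axes as the mixer's. Fingertips fit before it: 18 mm to the stand's collar in y, and the collar (radius 30 about the drill axis, y -62 to -38) ends 12 mm short of it in x.
- trigger (a joint): Travel of the trigger, m: 0 out, 0.011 fully squeezed. Spring, 3 N at first and 7.5 N at the end. The drill runs from 0.003 on. Only past 0.0076 can the lock button go down. Eased with the button down it catches at about 0.005 and stays; squeezed again it lets the button pop up.
- lock_button_top (a point): Middle of the top of the lock-on button, a black round button, 17 mm diameter, on the grip's upper side, 7 mm proud; moves with it. It is at the trigger's x, 44 mm behind (mixer -y) the face of the free trigger and 23 mm above the face's middle. Its top goes down to 17 mm above it. A hand tilted about mixer x can have one fingertip on it, the other on the trigger. Axes as the mixer's.
- lock_button (a joint): Travel of the lock button, m: 0 up, 0.0054 right down. Spring, 1.3 N to 2.6 N. Blocked unless the trigger is past 0.0076; the catch needs at least 0.0047. Pops up when let go unless the trigger has caught; once caught it stays at 0.0046 or more.
- roller_seat (a point): Where the axis of the jar lies when it rests in the trough, midway along the rollers, 93 mm above the bench. Axes as the mixer's: rollers along y. Each has five rubber tyres, radius 14, 44 mm apart in x, their axes 27 mm below this point; tyre tops 13 mm below it. The end brackets, as high as 15 mm below it, stand 58 mm to either side in y.
- drive_roller (a joint): Angle of the chuck and the driven roller (the one on the drill's axis), rad; grows while the drill runs, about 7 rad/s, and is still when it is off.
- cement_jar: Film cement jar, glass body 41 mm diameter and 45 mm long, cap 29 mm diameter, 64 mm long overall, 0.08 to 0.15 kg, lying on its side on the bench. Origin: middle of its bottom face; z runs along its axis to the cap. Either end may face the chuck. Between jar and mixer, world frame: a torch 165 mm high at (0.43, 0.16), a lamp's neck over x 0.48 to 0.62, y -0.13 to 0.03: pass in front.
- jar_body_mid (a point): Middle of the jar's glass body, on its axis, 22.5 mm from the bottom face; a good place to grip, across the axis.
- loupe: Stand loupe, 43 mm diameter, 50 mm high, loose, upright. Bystander, origin under its middle.
- wide_tape_roll: Roll of tape lying flat, 66 mm diameter, 18 mm high, loose. Bystander, origin under its middle.
- yellow_core: Plastic film core, 50 mm diameter, 34 mm high, loose. Bystander, origin under its middle.
- dark_core: Plastic film core, 50 mm diameter, 34 mm high, loose. Bystander, origin under its middle.

How it is judged:
By the outcome, as a careful person would: the job done as asked, in the order asked, and still so for the second after the job is handed in, with the robot touching nothing.
It also fails if it takes over 54 s, if anything falls off the work surface, if the arm or the gripper's body presses on something with over 40 N, if the wrist force passes 120 N, or if a joint passes its speed limit or range.

## Working session

There is one attempt and no reset: what is moved stays moved. The work goes in short steps, Python scripts to look and compute and a tool call to move; the robot and the scene stay as the last step left them, time stands still between calls to the robot, and variables do not carry over. Pictures are saved under pics/ and viewed, at most 10 in all, crops included, and the job is handed in when it is done.

Besides the shell and the picture viewer there is one more tool, called in YAML: its name, and indented under it one key for each argument. step_arm: Moves the arm, as the interface text tells. Its arguments: {"type":"object","properties":{"targets":{"type":"array"},"jaw":{"type":"number"}},"required":["targets"]}

```bash
mkdir -p pics
cat > h.py <<'E'
import numpy as np, cv2
from cell import get_obs, get_image
def snap(n,fn=None):
    d=get_image(n)
    if fn: cv2.imwrite('pics/'+fn,cv2.cvtColor(d['image'],cv2.COLOR_RGB2BGR))
    np.savez('/tmp/%s.npz'%n,**d)
    return d
def load(n): return dict(np.load('/tmp/%s.npz'%n))
def cloud(d):
    v,u=np.mgrid[:400,:640]; z=d['depth']
    p=np.stack([(u-d['cx'])/d['fx']*z,(v-d['cy'])/d['fy']*z,z],-1)
    P=p@d['pose'][:3,:3].T+d['pose'][:3,3]; P[z==0]=np.nan
    return P
def ray(d,u,v,h):
    r=d['pose'][:3,:3]@np.array([(u-d['cx'])/d['fx'],(v-d['cy'])/d['fy'],1]); o=d['pose'][:3,3]
    return o+r*(h-o[2])/r[2]
E
python3 - <<'E'
from h import *
for n in('top','side'):
    d=snap(n,n+'0.png'); print(n,d['pose'].round(3).tolist(),d['fx'])
o=get_obs(); print(o['t'],o['tcp_rot'],o['tool_pos'],o['joints'])
E
```

```text
top [[0.017, -0.984, 0.176, 235.958], [-1.0, -0.016, 0.009, -4.967], [-0.006, -0.176, -0.984, 1537.46], [0.0, 0.0, 0.0, 1.0]] 469.42326547739657
side [[-0.683, 0.542, -0.491, 1114.834], [0.731, 0.497, -0.468, 617.707], [-0.009, -0.678, -0.735, 1041.954], [0.0, 0.0, 0.0, 1.0]] 368.6082301677868
0.1 [[ 9.17988372e-01  3.96606910e-01 -5.55573115e-04]
 [ 3.96607294e-01 -9.17987685e-01  1.12488269e-03]
 [-6.38730293e-05 -1.25297358e-03 -9.99999213e-01]] [ 247.72333426 -573.4377043   221.85139007] [65.34132537 19.06773609 -3.70825098 83.69986176  1.23841198 77.34417147
 -5.07062046]
```

View pics/top0.png

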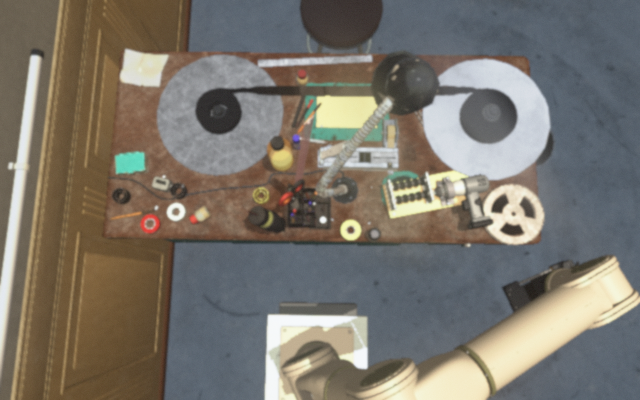

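View pics/side0.png

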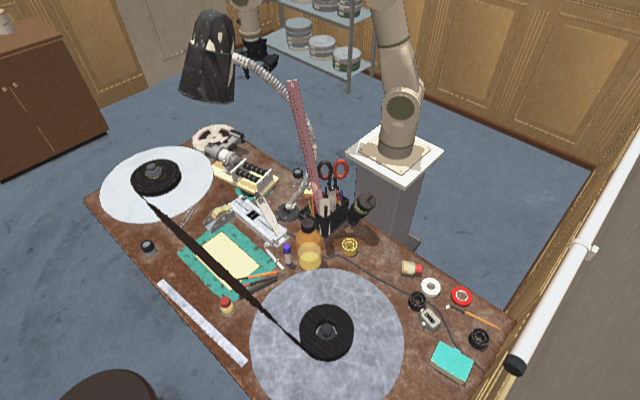

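The top view shows the jar with its red cap at about (200,214), the mixer's rollers at (410,190), and its drill and grip at (465-480,185-215). In the side view the jar is at (411,268) and the mixer at (245,170). I'll zoom in on both.

Run:
```python
from h import *
t=load('top');s=load('side')
def crop(d,u0,u1,v0,v1,k):
    im=cv2.cvtColor(d['image'],cv2.COLOR_RGB2BGR)[v0:v1,u0:u1]; return cv2.resize(im,None,fx=k,fy=k,interpolation=cv2.INTER_CUBIC)
a=crop(t,375,505,165,225,6); b=crop(t,175,225,195,235,6);
c=crop(s,190,290,130,210,6)[:, :]; 
H=np.zeros((600,780,3),np.uint8); H[:360,:780]=a; H[360:600,:300]=b; 
e=crop(s,390,430,250,290,6); H[360:600,310:550]=e
cv2.imwrite('pics/c1.png',H); cv2.imwrite('pics/c2.png',c)
P=cloud(t)
np.set_printoptions(linewidth=250,suppress=True)
print(P[206:224,190:212,2].round())
print(P[170:222:2,384:496:3,2].round())
Q=P[172:216,384:492]; 
for uv in((200,214),(410,190),(480,215)): print(P[uv[1],uv[0]])
```

```text
[[ 2. -2.  5.  4. -1. -1. -4.  1. -1.  1.  4. -2. -3. 29. 41. 19.  2. -1. -1.  3.  3. -2.]
 [ 8.  0.  1.  6. -4.  1.  2.  1. -1.  1.  3.  3. 40. 39. 38. 30. -6. -0.  4. -3.  7.  1.]
 [ 2.  1.  7.  2. -2. -2. -3.  2. -1.  8. 30. 39. 33. 43. 41. 40. 17.  0. -2. -3. -1.  1.]
 [-2.  0.  7.  9.  4.  1. -3. -7. 29. 36. 41. 43. 42. 42. 45. 43. 27.  6.  5. -0.  4. -2.]
 [ 0. -2. -5. -1.  5. -2. -3. 39. 41. 39. 40. 41. 44. 38. 45. 40. 42. 19.  3.  5.  0. -0.]
 [-0.  0.  6. -1. -8. 30. 38. 34. 42. 42. 43. 45. 39. 37. 39. 44. 41. 44.  9.  5.  3.  8.]
 [-3.  0. -1.  0. -3. 38. 43. 39. 43. 42. 44. 45. 40. 38. 38. 37. 41. 38. 23.  1. 10. -2.]
 [ 2.  3. -3.  3. 35. 37. 39. 40. 41. 39. 35. 46. 41. 43. 38. 34. 34. 38. 41. 15. -3.  8.]
 [-2.  1. -0. 28. 38. 37. 36. 38. 41. 39. 43. 42. 38. 44. 36. 33. 33. 37. 34. 33. 12. -1.]
 [ 2.  1. 32. 38. 36. 36. 39. 40. 42. 43. 43. 39. 45. 37. 36. 34. 33. 31. 34. 22. 32.  2.]
 [30. 30. 32. 32. 34. 33. 41. 43. 37. 40. 46. 42. 37. 40. 38. 33. 34. 28. 29. 27. 18.  4.]
 [36. 30. 35. 41. 34. 35. 39. 37. 43. 44. 40. 40. 35. 38. 31. 30. 28. 24. 31.  2.  5.  1.]
 [37. 34
[... 4986 characters left out ...]
-5.  19.  20.  22.  15.  13.   1.   4.  -2.   3.   5.  -2.  -4.   8.  -5.   6.  -1.   0.   1.   3.  -2.   6.  -7.  -3.  nan  -2.   2.  -1.  71.  76.  84.  81.  75.  79.  87.  23.  28.]
 [  0.  -4.  17.   0.   2.   4.   0.   1.  -0.  -1.  -1.  -0.  -1.  -4.  -6.  -5.   5.  -2.   3.   2.   5.  -2.  -1.  -5.  -1.  -4.  -6.   1.  -2.  67.  78.  85.  90.  85.  88.  83.  19.  17.]
 [ -2.  -2.   5.  -0.  -4.   3.  -1.  -4.   1.   0.  -1.  -1.   3.  -1.  -3.  -4.  -1.   0.   1.   4.   1.  -0.   0.  -2.   5.  -1.   3.  -0.  -1.  78.  89.  92.  85.  86.  89.  88.  85.  17.]]
[465.43222114 384.1916198   42.68325866]
[ 561.64549326 -299.94181186   12.8772043 ]
[ 470.02942223 -503.31500454   84.02084679]
```

View pics/c1.png

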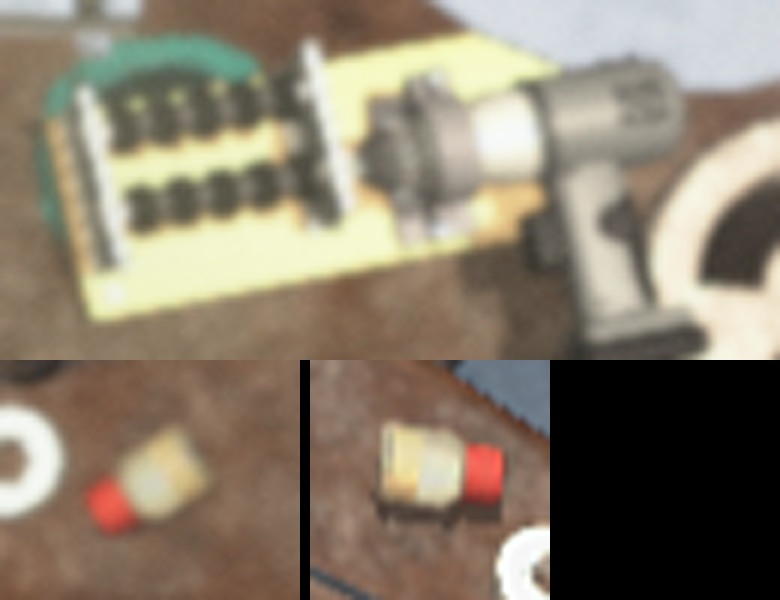

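View pics/c2.png

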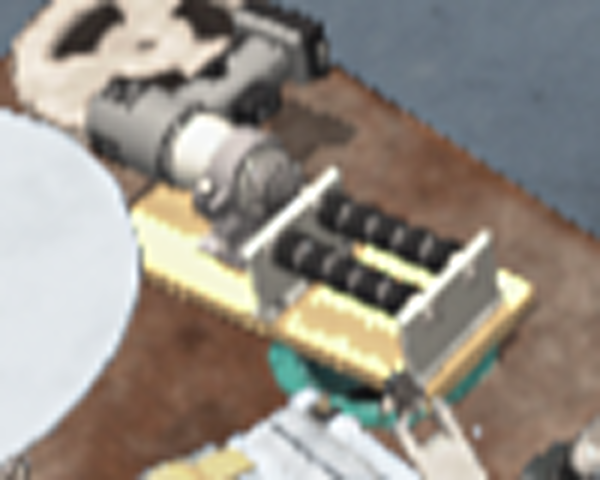

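The crops show the following (top view):

- **Lock button:** crop (617,222), full-frame pixel about (478,202).
- **Trigger:** about (466,205).
- **White bracket tops:** from (389,180) to (395,209), and from (427,172) to (432,201).
- **Board corner:** about (391,218).
- **Jar:** cap at (193,219), body at about (202,214).

Next I'll cast rays to get positions and check them against the given geometry.

Run:
```python
from h import *
np.set_printoptions(suppress=True,precision=1)
t=load('top'); P=cloud(t); im=t['image'].astype(int)
def cen(m,u0,v0,u1,v1,zs,w=None):
    M=np.zeros((400,640),bool); M[v0:v1,u0:u1]=m[v0:v1,u0:u1]; v,u=np.nonzero(M); return M,u.mean(),v.mean(),len(u),ray(t,u.mean(),v.mean(),zs)
hsv=cv2.cvtColor(t['image'],cv2.COLOR_RGB2HSV)
# jar: cap red, body via height
red=(im[...,0]>150)&(im[...,1]<110)
M,u,v,n,c=cen(red,185,205,215,228,24);print('cap',u,v,n,c)
jar=(P[...,2]>12)
M,u,v,n,c=cen(jar,185,200,215,228,22);print('jar all',u,v,n,c)
sil=np.array([ray(t,a,b,20.5)[:2] for b,a in zip(*np.nonzero(M))],np.float32)
r=cv2.minAreaRect(sil);print('jar rect',r)
body=M&~red; vv,uu=np.nonzero(body); print('body',ray(t,uu.mean(),vv.mean(),24))
# brackets: bright neutral, z>66
wh=(hsv[...,1]<45)&(hsv[...,2]>185)&(P[...,2]>60)
for b in((385,176,398,212),(424,168,436,206)):
    M,u,v,n,c=cen(wh,*b,78); s=np.array([ray(t,a,b,78)[:2] for b,a in zip(*np.nonzero(M))],np.float32); print('brk',n,c,cv2.minAreaRect(s))
# dark tyres
g=cv2.cvtColor(cv2.resize(t['image'],None,fx=6,fy=6,interpolation=cv2.INTER_CUBIC),cv2.COLOR_RGB2GRAY)
for nm,(a,b),h in [('btn',(617,222),89),('trig',(545,240),66),('chuckmid',(380,170),96)]+[('tyL',p,80) for p in((143,207),(183,200),(224,192),(264,183))]+[('tyU',p,80) for p in((125,128),(163,120),(203,113),(240,103))]:
    u,v=375+(a+.5)/6-.5,165+(b+.5)/6-.5
    w=cv2.GaussianBlur(255-g,(0,0),3)[int(v*6)-15:int(v*6)+20,int(u*6)-15:int(u*6)+20].astype(float)
    w=np.clip(w-np.percentile(w,60),0,None); yy,xx=np.mgrid[:35,:35]
    uc=(int(u*6)-15+(w*xx).sum()/w.sum()+.5)/6-.5; vc=(int(v*6)-15+(w*yy).sum()/w.sum()+.5)/6-.5
    print(nm,(u,v),ray(t,u,v,h),'ref',(uc,vc),ray(t,uc,vc,h))
# board
by=(hsv[...,0]>20)&(hsv[...,0]<35)&(hsv[...,1]>60)&(hsv[...,2]>200)&(abs(P[...,2]-18)<12)
M,u,v,n,c=cen(by,380,165,475,222,18); s=np.array([ray(t,a,b,18)[:2] for b,a in zip(*np.nonzero(M))],np.float32); print('board',n,cv2.minAreaRect(s),cv2.boxPoints(cv2.minAreaRect(s)))
# grip pts
M=(P[...,2]>65)&(P[...,2]<100); M[:,:452]=0;M[:188]=0;M[214:]=0;M[:,490:]=0
q=P[M][:,:2]; print('grip',len(q),q.mean(0),np.linalg.svd(q-q.mean(0),full_matrices=0)[2][0], np.median(P[M][:,2]))
```

```text
cap 192.27659574468086 218.85106382978722 47 [451.9 413.3  24. ]
jar all 199.5219298245614 215.28070175438597 228 [464.3 390.9  22. ]
jar rect ((463.26824951171875, 393.3008728027344), (41.6513786315918, 65.72389221191406), 32.917015075683594)
body [467.1 384.8  24. ]
brk 72 [ 535.6 -229.5   78. ] ((536.102783203125, -230.40054321289062), (89.45982360839844, 11.489970207214355), 12.118496894836426)
brk 75 [ 559.8 -349.8   78. ] ((562.3138427734375, -350.8499450683594), (92.78694152832031, 14.071206092834473), 14.31962776184082)
btn (477.4166666666667, 201.58333333333334) [ 511.6 -495.4   89. ] ref (np.float64(479.18906020558006), np.float64(201.1787812041116)) [ 513. -501.   89.]
trig (465.4166666666667, 204.58333333333334) [ 505.7 -464.7   66. ] ref (np.float64(463.24981419546634), np.float64(205.17849179805702)) [ 503.7 -457.8   66. ]
chuckmid (437.9166666666667, 192.91666666666666) [ 535.9 -370.9   96. ] ref (np.float64(437.86670663469226), np.float64(193.6310551558753)) [ 533.7 -370.7   96. ]
tyL (398.4166666666667, 199.08333333333334) [ 517.4 -249.9   80. ] ref (np.float64(398.8
[... 682 characters left out ...]
60.3 -241.3   80. ]
tyU (401.75, 184.58333333333334) [ 564.5 -261.1   80. ] ref (np.float64(402.0704821200511), np.float64(184.66993933588762)) [ 564.2 -262.1   80. ]
tyU (408.4166666666667, 183.41666666666666) [ 568.6 -282.3   80. ] ref (np.float64(408.75054137664347), np.float64(183.20831399845324)) [ 569.3 -283.4   80. ]
tyU (414.5833333333333, 181.75) [ 574.3 -302.    80. ] ref (np.float64(415.5943937508641), np.float64(181.86730955343566)) [ 574.  -305.2   80. ]
board 259 ((550.73828125, -352.15380859375), (115.36009979248047, 271.054443359375), 12.061866760253906) [[ 466.  -231.7]
 [ 522.7 -496.7]
 [ 635.5 -472.6]
 [ 578.8 -207.6]]
grip 576 [ 521.7 -475.4] [-0.6 -0.8] 81.63764819239998
```

Cross-checks: the brackets and tyres put the seat at about (547.5, -289) with a mixer yaw of about 12.4°. The tyre gap measures 45 mm against 44 given. The button's position relative to the seat fits the given layout. The jar body is at about (467.5, 385) with its axis at azimuth 120°. I'll start moving.

step_arm:
  targets:
    - {"dx": 0.36, "dy": -0.45, "dz": -0.12}
    - {"dx": 0.36, "dy": -0.45, "dz": -0.12}
    - {"dx": 0.36, "dy": -0.45, "dz": -0.12}
    - {"dx": 0.36, "dy": -0.45, "dz": -0.12}
    - {"dx": 0.36, "dy": -0.45, "dz": -0.12}
    - {"dx": 0.36, "dy": -0.45, "dz": -0.12}
    - {"dx": 0.36, "dy": -0.45, "dz": -0.12}
    - {"dx": 0.36, "dy": -0.45, "dz": -0.12}
  jaw: 1

```text
invalid input
```

```bash
cat > plan.py <<'E'
import sys,numpy as np
from scipy.spatial.transform import Rotation as Ro
from cell import get_obs
def R_az(az,tilt=0):
    # tool y at azimuth az (deg), z down; then tilt (deg) about tool x
    a=np.radians(az); y=np.array([np.cos(a),np.sin(a),0]); z=np.array([0,0,-1.]); x=np.cross(y,z)
    return Ro.from_matrix(np.stack([x,y,z],1))*Ro.from_euler('x',tilt,degrees=True)
def plan(tgts):
    "tgts: list of (x,y,z,az,tilt) world; prints move from the measured pose"
    o=get_obs(); R0=Ro.from_matrix(o['tcp_rot']); p=np.array(o['tool_pos'])
    print('t',o['t'],'pos',p.round(1),'F',np.round(o['force'],1),'gap',round(o['finger_gap'],1),'gf',round(o['gripper_force'],1),'j',np.round(o['joints'],0))
    for T in tgts:
        d=R0.inv().apply(np.array(T[:3])-p)/1000; r=(R0.inv()*R_az(*T[3:])).as_rotvec(degrees=True)
        print('dx %.4f dy %.4f dz %.4f | ax %.2f ay %.2f az %.2f'%(*d,*r), 'rows',round(max(np.linalg.norm(d)/.05,np.linalg.norm(r)/8.59),1))
if __name__=='__main__': plan([tuple(map(float,a.split(','))) for a in sys.argv[1:]])
E
python3 plan.py 400,-20,340,-67 468,385,200,30 468,385,90,30
```

```text
t 0.1 pos [ 247.7 -573.4  221.9] F [0.1 0.4 0.8] gap 87.1 gf 0.0 j [65. 19. -4. 84.  1. 77. -5.]
dx 0.3593 dy -0.4478 dz -0.1176 | ax -0.07 ay 0.00 az 0.37 rows 11.7
dx 0.5823 dy -0.7924 dz 0.0228 | ax -0.06 ay -0.06 az -96.63 rows 19.7
dx 0.5823 dy -0.7923 dz 0.1328 | ax -0.06 ay -0.06 az -96.63 rows 19.8
```

step_arm:
  targets:
    - {"dx": 0.36, "dy": -0.45, "dz": -0.12, "ax": 0, "ay": 0, "az": 0}
    - {"dx": 0.36, "dy": -0.45, "dz": -0.12, "ax": 0, "ay": 0, "az": 0}
    - {"dx": 0.36, "dy": -0.45, "dz": -0.12, "ax": 0, "ay": 0, "az": 0}
    - {"dx": 0.36, "dy": -0.45, "dz": -0.12, "ax": 0, "ay": 0, "az": 0}
    - {"dx": 0.36, "dy": -0.45, "dz": -0.12, "ax": 0, "ay": 0, "az": 0}
    - {"dx": 0.36, "dy": -0.45, "dz": -0.12, "ax": 0, "ay": 0, "az": 0}
    - {"dx": 0.36, "dy": -0.45, "dz": -0.12, "ax": 0, "ay": 0, "az": 0}
    - {"dx": 0.36, "dy": -0.45, "dz": -0.12, "ax": 0, "ay": 0, "az": 0}
  jaw: 1

```text
t: 0.9
tool_pos: [351.1, -194.0, 304.3]
tcp_rot: [[0.918, 0.396, -0.0], [0.396, -0.918, -0.0], [-0.0, 0.0, -1.0]]
force: [1.1, -0.4, -0.1]
finger_gap: 87.0
gripper_force: 0.0
```

```bash
python3 plan.py 400,-20,340,-67 400,40,340,-45 468,385,200,30 468,385,90,30
```

```text
t 0.9 pos [ 351.1 -194.   304.3] F [ 1.1 -0.4 -0.1] gap 87.0 gf 0.0 j [ 48. -11. -22. 105.  -4.  85. -40.]
dx 0.1138 dy -0.1403 dz -0.0358 | ax 0.02 ay 0.02 az 0.36 rows 3.7
dx 0.1376 dy -0.1954 dz -0.0358 | ax 0.01 ay 0.03 az -21.64 rows 4.8
dx 0.3369 dy -0.4852 dz 0.1040 | ax -0.00 ay 0.03 az -96.64 rows 12.0
dx 0.3369 dy -0.4853 dz 0.2140 | ax -0.00 ay 0.03 az -96.64 rows 12.6
```

step_arm:
  targets:
    - {"dx": 0.138, "dy": -0.195, "dz": -0.036, "ax": 0, "ay": 0, "az": -21}
    - {"dx": 0.138, "dy": -0.195, "dz": -0.036, "ax": 0, "ay": 0, "az": -21}
    - {"dx": 0.138, "dy": -0.195, "dz": -0.036, "ax": 0, "ay": 0, "az": -21}
    - {"dx": 0.138, "dy": -0.195, "dz": -0.036, "ax": 0, "ay": 0, "az": -21}
    - {"dx": 0.25, "dy": -0.354, "dz": -0.036, "ax": 0, "ay": 0, "az": -55}
    - {"dx": 0.25, "dy": -0.354, "dz": -0.036, "ax": 0, "ay": 0, "az": -55}
    - {"dx": 0.25, "dy": -0.354, "dz": -0.036, "ax": 0, "ay": 0, "az": -55}
    - {"dx": 0.25, "dy": -0.354, "dz": -0.036, "ax": 0, "ay": 0, "az": -55}

```text
t: 1.7
tool_pos: [432.8, 195.1, 339.4]
tcp_rot: [[0.196, 0.981, 0.001], [0.981, -0.196, -0.0], [-0.0, 0.001, -1.0]]
force: [1.1, -0.3, -0.4]
finger_gap: 86.9
gripper_force: 0.0
```

```bash
python3 plan.py 467.5,385,200,30 467.5,385,100,30
```

```text
t 1.7 pos [432.8 195.1 339.4] F [ 1.1 -0.3 -0.4] gap 86.9 gf 0.0 j [ 24.   0. -53.  92.   0.  88. -40.]
dx 0.1930 dy -0.0034 dz 0.1394 | ax 0.06 ay 0.03 az -41.32 rows 4.8
dx 0.1930 dy -0.0035 dz 0.2394 | ax 0.06 ay 0.03 az -41.32 rows 6.2
```

step_arm:
  targets:
    - {"dx": 0.193, "dy": -0.0035, "dz": 0.14, "ax": 0, "ay": 0, "az": -41.3}
    - {"dx": 0.193, "dy": -0.0035, "dz": 0.14, "ax": 0, "ay": 0, "az": -41.3}
    - {"dx": 0.193, "dy": -0.0035, "dz": 0.14, "ax": 0, "ay": 0, "az": -41.3}
    - {"dx": 0.193, "dy": -0.0035, "dz": 0.14, "ax": 0, "ay": 0, "az": -41.3}
    - {"dx": 0.193, "dy": -0.0035, "dz": 0.24, "ax": 0, "ay": 0, "az": -41.3}
    - {"dx": 0.193, "dy": -0.0035, "dz": 0.24, "ax": 0, "ay": 0, "az": -41.3}
    - {"dx": 0.193, "dy": -0.0035, "dz": 0.24, "ax": 0, "ay": 0, "az": -41.3}
    - {"dx": 0.193, "dy": -0.0035, "dz": 0.24, "ax": 0, "ay": 0, "az": -41.3}

```text
t: 2.5
tool_pos: [466.4, 381.9, 95.0]
tcp_rot: [[-0.496, 0.868, -0.006], [0.868, 0.496, -0.003], [-0.0, -0.007, -1.0]]
force: [0.3, -0.8, 0.6]
finger_gap: 87.2
gripper_force: 0.0
```

```bash
python3 plan.py 467.5,385,100,30  467.5,385,12.5,30
```

```text
t 2.5 pos [466.4 381.9  95. ] F [ 0.3 -0.8  0.6] gap 87.2 gf 0.0 j [ -2.  34. -56.  93.  29.  70. -34.]
dx 0.0021 dy 0.0025 dz -0.0051 | ax -0.39 ay 0.01 az -0.25 rows 0.1
dx 0.0021 dy 0.0031 dz 0.0824 | ax -0.39 ay 0.01 az -0.25 rows 1.7
```

step_arm:
  targets:
    - {"dx": 0, "dy": 0, "dz": 0.03, "ax": 0, "ay": 0, "az": 0}
    - {"dx": 0, "dy": 0, "dz": 0.06, "ax": 0, "ay": 0, "az": 0}
    - {"dx": 0, "dy": 0, "dz": 0.08, "ax": 0, "ay": 0, "az": 0}
    - {"dx": 0, "dy": 0, "dz": 0.08, "ax": 0, "ay": 0, "az": 0}
    - {"dx": 0, "dy": 0, "dz": 0.08, "ax": 0, "ay": 0, "az": 0}

```text
t: 3.0
tool_pos: [469.3, 383.2, 21.0]
tcp_rot: [[-0.494, 0.869, 0.001], [0.869, 0.494, 0.001], [0.0, 0.002, -1.0]]
force: [0.1, 0.1, 0.7]
finger_gap: 87.1
gripper_force: 0.0
```

```bash
python3 plan.py 467.5,385,12.5,30; python3 -c "
from h import *
d=snap('side'); im=cv2.cvtColor(d['image'],cv2.COLOR_RGB2BGR)[210:300,370:470]; cv2.imwrite('pics/j.png',cv2.resize(im,None,fx=6,fy=6,interpolation=cv2.INTER_CUBIC))"
```

```text
t 3.0 pos [469.3 383.2  21. ] F [0.1 0.1 0.7] gap 87.1 gf 0.0 j [ -4.  38. -53.  96.  34.  63. -37.]
dx 0.0024 dy -0.0007 dz 0.0085 | ax 0.09 ay -0.01 az -0.37 rows 0.2
```

View pics/j.png

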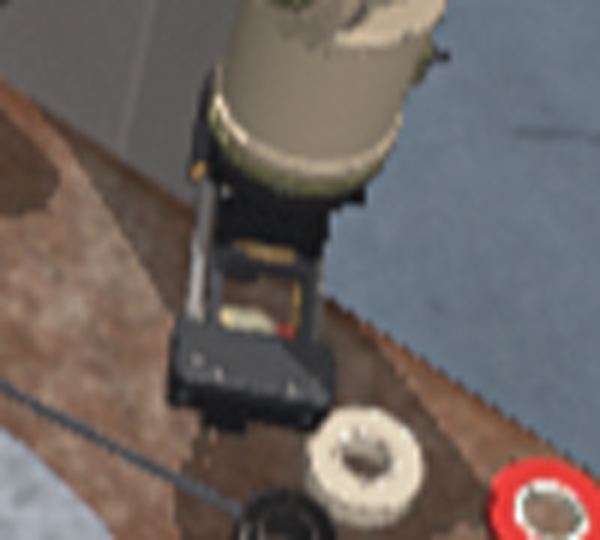

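The jar's body and cap show between the fingers at about (250,322), with the white core clear of them. I'll go down and close.

step_arm:
  targets:
    - {"dx": 0.002, "dy": 0, "dz": 0.008, "ax": 0, "ay": 0, "az": 0}
    - {"dx": 0.002, "dy": 0, "dz": 0.008, "ax": 0, "ay": 0, "az": 0}

```text
t: 3.25
tool_pos: [467.5, 384.8, 11.3]
tcp_rot: [[-0.495, 0.869, 0.0], [0.869, 0.495, 0.0], [-0.0, 0.0, -1.0]]
force: [-0.5, 0.7, 0.4]
finger_gap: 87.1
gripper_force: 0.0
```

step_arm:
  targets:
    - {"dx": 0, "dy": 0, "dz": 0, "ax": 0, "ay": 0, "az": 0}
    - {"dx": 0, "dy": 0, "dz": 0, "ax": 0, "ay": 0, "az": 0}
    - {"dx": 0, "dy": 0, "dz": 0, "ax": 0, "ay": 0, "az": 0}
    - {"dx": 0, "dy": 0, "dz": 0, "ax": 0, "ay": 0, "az": 0}
    - {"dx": 0, "dy": 0, "dz": 0, "ax": 0, "ay": 0, "az": 0}
    - {"dx": 0, "dy": 0, "dz": 0, "ax": 0, "ay": 0, "az": 0}
  jaw: -0.3

```text
t: 3.85
tool_pos: [467.5, 384.6, 11.1]
tcp_rot: [[-0.495, 0.869, 0.0], [0.869, 0.495, -0.0], [-0.0, 0.0, -1.0]]
force: [-0.0, -0.7, -1.0]
finger_gap: 47.0
gripper_force: 0.0
```

```bash
python3 plan.py 467.5,385,250,30
```

```text
t 3.85 pos [467.5 384.6  11.1] F [-0.  -0.7 -1. ] gap 47.0 gf 0.0 j [ -4.  39. -52.  96.  34.  62. -37.]
dx 0.0003 dy 0.0002 dz -0.2389 | ax 0.00 ay 0.01 az -0.34 rows 4.8
```

step_arm:
  targets:
    - {"dx": 0, "dy": 0, "dz": 0, "ax": 0, "ay": 0, "az": 0}
    - {"dx": 0, "dy": 0, "dz": 0, "ax": 0, "ay": 0, "az": 0}
    - {"dx": 0, "dy": 0, "dz": 0, "ax": 0, "ay": 0, "az": 0}
    - {"dx": 0, "dy": 0, "dz": 0, "ax": 0, "ay": 0, "az": 0}
  jaw: -0.3

```text
t: 4.25
tool_pos: [467.4, 384.6, 11.1]
tcp_rot: [[-0.495, 0.869, -0.0], [0.869, 0.495, -0.0], [-0.0, -0.0, -1.0]]
force: [0.6, 0.2, 0.4]
finger_gap: 40.6
gripper_force: 29.5
```

step_arm:
  targets:
    - {"dx": 0, "dy": 0, "dz": 0, "ax": 0, "ay": 0, "az": 0}
    - {"dx": 0, "dy": 0, "dz": 0, "ax": 0, "ay": 0, "az": 0}
    - {"dx": 0, "dy": 0, "dz": -0.02, "ax": 0, "ay": 0, "az": 0}
    - {"dx": 0, "dy": 0, "dz": -0.05, "ax": 0, "ay": 0, "az": 0}
    - {"dx": 0, "dy": 0, "dz": -0.09, "ax": 0, "ay": 0, "az": 0}
    - {"dx": 0, "dy": 0, "dz": -0.13, "ax": 0, "ay": 0, "az": 0}
    - {"dx": 0, "dy": 0, "dz": -0.18, "ax": 0, "ay": 0, "az": 0}
    - {"dx": 0, "dy": 0, "dz": -0.23, "ax": 0, "ay": 0, "az": 0}
  jaw: -0.5

```text
t: 5.05
tool_pos: [467.1, 384.3, 242.8]
tcp_rot: [[-0.495, 0.869, -0.0], [0.869, 0.495, -0.0], [-0.0, -0.001, -1.0]]
force: [0.9, 1.0, -1.5]
finger_gap: 40.9
gripper_force: 29.5
```

```bash
python3 plan.py 440,230,340,0 400,60,340,-50 400,-100,340,-60
```

```text
t 5.05 pos [467.1 384.3 242.8] F [ 0.9  1.  -1.5] gap 40.9 gf 29.5 j [  0.  27. -60.  83.  23.  84. -30.]
dx -0.1207 dy -0.1000 dz -0.0971 | ax -0.03 ay 0.02 az 29.68 rows 3.7
dx -0.2485 dy -0.2189 dz -0.0970 | ax -0.02 ay 0.03 az 79.68 rows 9.3
dx -0.3875 dy -0.2981 dz -0.0970 | ax -0.01 ay 0.03 az 89.68 rows 10.4
```

Gripped and lifted. I'll carry it back in front of the lamp.

step_arm:
  targets:
    - {"dx": -0.12, "dy": -0.1, "dz": -0.097, "ax": 0, "ay": 0, "az": 32}
    - {"dx": -0.12, "dy": -0.1, "dz": -0.097, "ax": 0, "ay": 0, "az": 32}
    - {"dx": -0.12, "dy": -0.1, "dz": -0.097, "ax": 0, "ay": 0, "az": 32}
    - {"dx": -0.12, "dy": -0.1, "dz": -0.097, "ax": 0, "ay": 0, "az": 32}
    - {"dx": -0.25, "dy": -0.22, "dz": -0.097, "ax": 0, "ay": 0, "az": 80}
    - {"dx": -0.25, "dy": -0.22, "dz": -0.097, "ax": 0, "ay": 0, "az": 80}
    - {"dx": -0.25, "dy": -0.22, "dz": -0.097, "ax": 0, "ay": 0, "az": 80}
    - {"dx": -0.25, "dy": -0.22, "dz": -0.097, "ax": 0, "ay": 0, "az": 80}

```text
t: 5.85
tool_pos: [398.9, 54.8, 338.3]
tcp_rot: [[0.606, 0.795, 0.001], [0.795, -0.606, -0.002], [-0.001, 0.002, -1.0]]
force: [0.1, -0.9, -2.0]
finger_gap: 40.7
gripper_force: 29.5
```

```bash
python3 plan.py 400,20,340,-50 400,-160,340,-50 547.5,-289,250,12.4
```

```text
t 5.85 pos [398.9  54.8 338.3] F [ 0.1 -0.9 -2. ] gap 40.7 gf 29.5 j [ 39. -13. -44. 100.  -9.  89. -41.]
dx -0.0270 dy 0.0219 dz -0.0016 | ax 0.11 ay 0.04 az 12.69 rows 1.5
dx -0.1702 dy 0.1310 dz -0.0013 | ax 0.11 ay 0.04 az 12.69 rows 4.3
dx -0.1833 dy 0.3264 dz 0.0891 | ax 0.08 ay 0.10 az -49.71 rows 7.7
```

step_arm:
  targets:
    - {"dx": -0.17, "dy": 0.13, "dz": 0, "ax": 0, "ay": 0, "az": 12}
    - {"dx": -0.17, "dy": 0.13, "dz": 0, "ax": 0, "ay": 0, "az": 12}
    - {"dx": -0.17, "dy": 0.13, "dz": 0, "ax": 0, "ay": 0, "az": 12}
    - {"dx": -0.17, "dy": 0.13, "dz": 0, "ax": 0, "ay": 0, "az": 12}
    - {"dx": -0.24, "dy": 0.18, "dz": 0, "ax": 0, "ay": 0, "az": 0}
    - {"dx": -0.24, "dy": 0.18, "dz": 0, "ax": 0, "ay": 0, "az": 0}
    - {"dx": -0.24, "dy": 0.18, "dz": 0, "ax": 0, "ay": 0, "az": 0}
    - {"dx": -0.24, "dy": 0.18, "dz": 0, "ax": 0, "ay": 0, "az": 0}

```text
t: 6.65
tool_pos: [400.6, -242.2, 337.6]
tcp_rot: [[0.6, 0.8, -0.001], [0.8, -0.6, 0.001], [0.001, -0.001, -1.0]]
force: [0.8, 1.7, -1.6]
finger_gap: 40.2
gripper_force: 29.5
```

```bash
python3 plan.py 400,-250,340,-40 547.5,-289,250,12.4
```

```text
t 6.65 pos [ 400.6 -242.2  337.6] F [ 0.8  1.7 -1.6] gap 40.2 gf 29.5 j [ 52.  -2. -25.  94.  -1.  88. -10.]
dx -0.0065 dy 0.0042 dz -0.0024 | ax -0.07 ay -0.03 az 3.16 rows 0.4
dx 0.0506 dy 0.1458 dz 0.0874 | ax -0.05 ay -0.06 az -49.24 rows 5.7
```

step_arm:
  targets:
    - {"dx": 0.0505, "dy": 0.146, "dz": 0.09, "ax": 0, "ay": 0, "az": -49.2}
    - {"dx": 0.0505, "dy": 0.146, "dz": 0.09, "ax": 0, "ay": 0, "az": -49.2}
    - {"dx": 0.0505, "dy": 0.146, "dz": 0.09, "ax": 0, "ay": 0, "az": -49.2}
    - {"dx": 0.0505, "dy": 0.146, "dz": 0.09, "ax": 0, "ay": 0, "az": -49.2}
    - {"dx": 0.0505, "dy": 0.146, "dz": 0.157, "ax": 0, "ay": 0, "az": -49.2}
    - {"dx": 0.0505, "dy": 0.146, "dz": 0.157, "ax": 0, "ay": 0, "az": -49.2}
    - {"dx": 0.0505, "dy": 0.146, "dz": 0.157, "ax": 0, "ay": 0, "az": -49.2}
    - {"dx": 0.0505, "dy": 0.146, "dz": 0.157, "ax": 0, "ay": 0, "az": -49.2}

```text
t: 7.45
tool_pos: [548.8, -287.3, 182.5]
tcp_rot: [[-0.214, 0.977, 0.001], [0.977, 0.214, -0.0], [-0.0, 0.001, -1.0]]
force: [-0.5, -0.4, 0.1]
finger_gap: 40.8
gripper_force: 29.5
```

step_arm:
  targets:
    - {"dx": 0, "dy": 0, "dz": 0.03, "ax": 0, "ay": 0, "az": 0}
    - {"dx": 0, "dy": 0, "dz": 0.05, "ax": 0, "ay": 0, "az": 0}
    - {"dx": 0, "dy": 0, "dz": 0.065, "ax": 0, "ay": 0, "az": 0}
    - {"dx": 0, "dy": 0, "dz": 0.075, "ax": 0, "ay": 0, "az": 0}
    - {"dx": 0, "dy": 0, "dz": 0.075, "ax": 0, "ay": 0, "az": 0}
    - {"dx": 0, "dy": 0, "dz": 0.075, "ax": 0, "ay": 0, "az": 0}

```text
t: 8.05
tool_pos: [548.7, -288.4, 107.3]
tcp_rot: [[-0.216, 0.976, 0.001], [0.976, 0.216, -0.001], [-0.001, 0.001, -1.0]]
force: [0.1, -0.5, -1.0]
finger_gap: 40.5
gripper_force: 29.5
```

```bash
python3 plan.py 547.5,-289,84,12.4; python3 -c "
from h import *
d=snap('side'); im=cv2.cvtColor(d['image'],cv2.COLOR_RGB2BGR)[110:210,190:300]; cv2.imwrite('pics/p.png',cv2.resize(im,None,fx=6,fy=6,interpolation=cv2.INTER_CUBIC))"
```

```text
t 8.05 pos [ 548.7 -288.4  107.3] F [ 0.1 -0.5 -1. ] gap 40.5 gf 29.5 j [ 47.  26. -30.  91.  14.  66.  26.]
dx -0.0003 dy -0.0014 dz 0.0233 | ax 0.07 ay 0.06 az 0.06 rows 0.5
```

View pics/p.png

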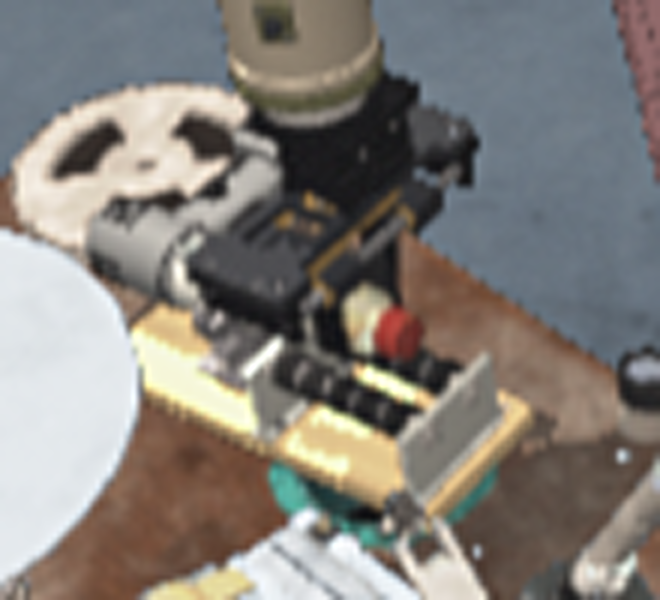

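The jar hangs over the trough with its cap at (398,332), between the brackets. I'll lower it gently.

step_arm:
  targets:
    - {"dx": 0, "dy": -0.0012, "dz": 0.01, "ax": 0, "ay": 0, "az": 0}
    - {"dx": 0, "dy": -0.0012, "dz": 0.017, "ax": 0, "ay": 0, "az": 0}
    - {"dx": 0, "dy": -0.0012, "dz": 0.02, "ax": 0, "ay": 0, "az": 0}
    - {"dx": 0, "dy": -0.0012, "dz": 0.02, "ax": 0, "ay": 0, "az": 0}

```text
t: 8.5
tool_pos: [546.7, -288.4, 85.5]
tcp_rot: [[-0.216, 0.976, -0.001], [0.976, 0.216, 0.0], [0.001, -0.001, -1.0]]
force: [0.0, -0.2, -2.8]
finger_gap: 40.7
gripper_force: 29.5
```

step_arm:
  targets:
    - {"dx": 0, "dy": 0, "dz": 0.001, "ax": 0, "ay": 0, "az": 0}
    - {"dx": 0, "dy": 0, "dz": 0.0015, "ax": 0, "ay": 0, "az": 0}
    - {"dx": 0, "dy": 0, "dz": 0.0015, "ax": 0, "ay": 0, "az": 0}

```text
t: 8.8
tool_pos: [547.0, -288.6, 84.8]
tcp_rot: [[-0.216, 0.976, 0.0], [0.976, 0.216, -0.0], [-0.0, 0.0, -1.0]]
force: [0.1, -0.7, -0.4]
finger_gap: 40.1
gripper_force: 29.5
```

step_arm:
  targets:
    - {"dx": 0, "dy": 0, "dz": 0.001, "ax": 0, "ay": 0, "az": 0}
    - {"dx": 0, "dy": 0, "dz": 0.001, "ax": 0, "ay": 0, "az": 0}

```text
t: 9.0
tool_pos: [547.3, -288.7, 84.0]
tcp_rot: [[-0.216, 0.976, 0.001], [0.976, 0.216, -0.0], [-0.001, 0.001, -1.0]]
force: [1.0, 0.1, 0.5]
finger_gap: 40.4
gripper_force: 29.5
```

step_arm:
  targets:
    - {"dx": 0, "dy": 0, "dz": 0.001, "ax": 0, "ay": 0, "az": 0}
    - {"dx": 0, "dy": 0, "dz": 0.001, "ax": 0, "ay": 0, "az": 0}

```text
t: 9.2
tool_pos: [547.5, -288.6, 83.7]
tcp_rot: [[-0.216, 0.976, 0.001], [0.976, 0.216, -0.001], [-0.001, 0.001, -1.0]]
force: [-0.8, 0.2, 6.4]
finger_gap: 40.6
gripper_force: 29.4
```

step_arm:
  targets:
    - {"dx": 0, "dy": 0, "dz": 0.0005, "ax": 0, "ay": 0, "az": 0}
    - {"dx": 0, "dy": 0, "dz": 0.0005, "ax": 0, "ay": 0, "az": 0}

```text
t: 9.4
tool_pos: [547.6, -288.6, 83.6]
tcp_rot: [[-0.216, 0.976, 0.002], [0.976, 0.216, -0.001], [-0.001, 0.001, -1.0]]
force: [-2.9, 0.7, 9.4]
finger_gap: 40.5
gripper_force: 29.4
```

It has seated, with 6-9 N upward. I'll ease off and open moderately.

step_arm:
  targets:
    - {"dx": 0, "dy": 0, "dz": -0.0006, "ax": 0, "ay": 0, "az": 0}
    - {"dx": 0, "dy": 0, "dz": -0.0006, "ax": 0, "ay": 0, "az": 0}

```text
t: 9.6
tool_pos: [547.5, -288.6, 83.7]
tcp_rot: [[-0.216, 0.976, 0.001], [0.976, 0.216, -0.001], [-0.001, 0.001, -1.0]]
force: [-0.7, 0.6, 8.0]
finger_gap: 40.6
gripper_force: 29.5
```

step_arm:
  targets:
    - {"dx": 0, "dy": 0, "dz": 0, "ax": 0, "ay": 0, "az": 0}
    - {"dx": 0, "dy": 0, "dz": 0, "ax": 0, "ay": 0, "az": 0}
    - {"dx": 0, "dy": 0, "dz": 0, "ax": 0, "ay": 0, "az": 0}
  jaw: 0.3

```text
t: 9.9
tool_pos: [546.7, -288.5, 82.4]
tcp_rot: [[-0.216, 0.976, -0.001], [0.976, 0.216, 0.0], [0.0, -0.0, -1.0]]
force: [0.0, 0.3, -0.4]
finger_gap: 53.8
gripper_force: 0.0
```

step_arm:
  targets:
    - {"dx": 0, "dy": 0, "dz": -0.01, "ax": 0, "ay": 0, "az": 0}
    - {"dx": 0, "dy": 0, "dz": -0.03, "ax": 0, "ay": 0, "az": 0}
    - {"dx": 0, "dy": 0, "dz": -0.06, "ax": 0, "ay": 0, "az": 0}
    - {"dx": 0, "dy": 0, "dz": -0.1, "ax": 0, "ay": 0, "az": 0}
    - {"dx": 0, "dy": 0, "dz": -0.14, "ax": 0, "ay": 0, "az": 0}
    - {"dx": 0, "dy": 0, "dz": -0.14, "ax": 0, "ay": 0, "az": 0}

```text
t: 10.5
tool_pos: [549.4, -289.1, 229.7]
tcp_rot: [[-0.216, 0.976, 0.008], [0.976, 0.216, -0.004], [-0.006, 0.007, -1.0]]
force: [0.7, 0.6, -0.4]
finger_gap: 56.4
gripper_force: 0.0
```

```bash
cat > dr.py <<'E'
# drill-hand planner: corner B (button finger inner tip) / T (trigger finger), mixer coords rel. seat: u along mixer x, w along mixer y, z world
import sys,numpy as np
from plan import plan
S=np.array([547.5,-289.]); ps=12.4; a=np.radians(ps); ex=np.array([np.cos(a),np.sin(a)]); ey=np.array([-np.sin(a),np.cos(a)])
def pose(u,wT,zT,g,phi):
    # TCP = T corner - g/2*(cos,-sin) in (w,z)
    p=np.radians(phi); w=wT-g/2*np.cos(p); z=zT+g/2*np.sin(p)
    print('B corner w %.1f z %.1f'%(wT-g*np.cos(p),zT+g*np.sin(p)))
    return (*(S+u*ex+w*ey),z,ps-90,PHI_SIGN*phi)
PHI_SIGN=1
if __name__=='__main__':
    from plan import R_az
    print(R_az(ps-90,20).as_matrix().round(2).tolist())
    plan([pose(*map(float,x.split(','))) for x in sys.argv[1:]])
E
python3 dr.py -80,-130,130,44,25; python3 -c "
from h import *
d=snap('side'); im=cv2.cvtColor(d['image'],cv2.COLOR_RGB2BGR)[110:210,190:300]; cv2.imwrite('pics/q.png',cv2.resize(im,None,fx=6,fy=6,interpolation=cv2.INTER_CUBIC))"
```

```text
[[0.98, 0.2, -0.07], [0.21, -0.92, 0.33], [0.0, -0.34, -0.94]]
B corner w -169.9 z 148.6
t 10.5 pos [ 549.4 -289.1  229.7] F [ 0.7  0.6 -0.4] gap 56.4 gf 0.0 j [ 48.  21. -31.  83.  11.  79.  28.]
dx -0.1487 dy -0.0827 dz 0.0907 | ax 20.19 ay 19.58 az 88.58 rows 10.8
```

View pics/q.png

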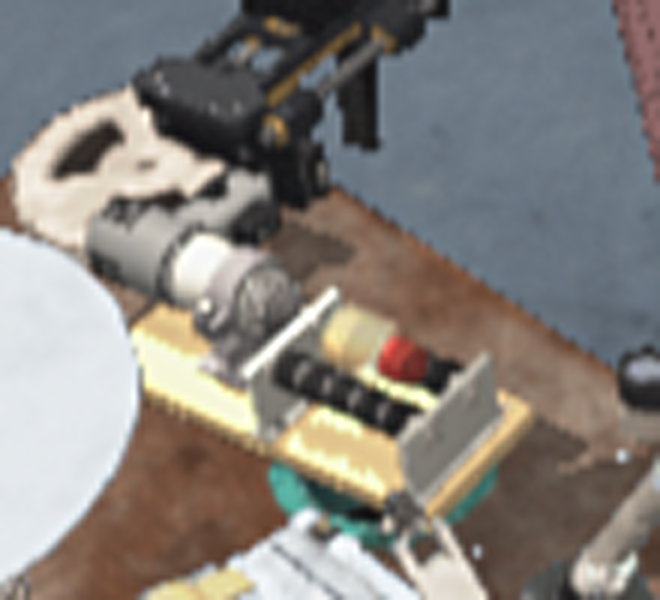

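The jar lies in the trough, body at (360,335) and cap at (400,357), released. Next I'll bring the hand to the drill.

```bash
sed -i 's/PHI_SIGN=1/PHI_SIGN=-1/' dr.py; python3 dr.py -80,-115,165,40.4,27 -80,-146,72.5,40.4,27
```

```text
[[0.98, 0.2, -0.07], [0.21, -0.92, 0.33], [0.0, -0.34, -0.94]]
B corner w -151.0 z 183.3
B corner w -182.0 z 90.8
t 10.55 pos [ 548.3 -288.8  226.5] F [ 1.4  0.4 -1.1] gap 56.5 gf 0.0 j [ 48.  21. -31.  83.  11.  79.  28.]
dx -0.1326 dy -0.0813 dz 0.0524 | ax -20.80 ay -21.21 az 88.24 rows 10.8
dx -0.1633 dy -0.0817 dz 0.1451 | ax -20.80 ay -21.21 az 88.24 rows 10.8
```

step_arm:
  targets:
    - {"dx": -0.133, "dy": -0.081, "dz": 0.052, "ax": -20.8, "ay": -21.2, "az": 88.2}
    - {"dx": -0.133, "dy": -0.081, "dz": 0.052, "ax": -20.8, "ay": -21.2, "az": 88.2}
    - {"dx": -0.133, "dy": -0.081, "dz": 0.052, "ax": -20.8, "ay": -21.2, "az": 88.2}
    - {"dx": -0.133, "dy": -0.081, "dz": 0.052, "ax": -20.8, "ay": -21.2, "az": 88.2}
    - {"dx": -0.133, "dy": -0.081, "dz": 0.052, "ax": -20.8, "ay": -21.2, "az": 88.2}
    - {"dx": -0.133, "dy": -0.081, "dz": 0.052, "ax": -20.8, "ay": -21.2, "az": 88.2}
    - {"dx": -0.133, "dy": -0.081, "dz": 0.052, "ax": -20.8, "ay": -21.2, "az": 88.2}
    - {"dx": -0.133, "dy": -0.081, "dz": 0.052, "ax": -20.8, "ay": -21.2, "az": 88.2}
  jaw: -0.07

```text
t: 11.35
tool_pos: [495.8, -435.7, 170.0]
tcp_rot: [[0.812, 0.565, 0.143], [0.578, -0.749, -0.325], [-0.076, 0.347, -0.935]]
force: [-0.3, -0.2, 0.1]
finger_gap: 40.8
gripper_force: 0.0
```

```bash
python3 dr.py -80,-115,165,40.4,27
```

```text
[[0.98, 0.2, -0.07], [0.21, -0.92, 0.33], [0.0, -0.34, -0.94]]
B corner w -151.0 z 183.3
t 11.35 pos [ 495.8 -435.7  170. ] F [-0.3 -0.2  0.1] gap 40.8 gf 0.0 j [ 46.  14. -17. 100.  21.  51. -35.]
dx 0.0012 dy 0.0029 dz -0.0035 | ax -5.67 ay -5.28 az 22.82 rows 2.8
```

step_arm:
  targets:
    - {"dx": 0.001, "dy": 0.001, "dz": -0.002, "ax": -5.7, "ay": -5.3, "az": 22.8}
    - {"dx": 0.001, "dy": 0.001, "dz": -0.002, "ax": -5.7, "ay": -5.3, "az": 22.8}
    - {"dx": 0.001, "dy": 0.001, "dz": -0.002, "ax": -5.7, "ay": -5.3, "az": 22.8}
    - {"dx": 0.001, "dy": 0.001, "dz": -0.002, "ax": -5.7, "ay": -5.3, "az": 22.8}
    - {"dx": 0.001, "dy": 0.001, "dz": -0.002, "ax": -5.7, "ay": -5.3, "az": 22.8}

```text
t: 11.85
tool_pos: [497.6, -435.0, 172.3]
tcp_rot: [[0.974, 0.202, 0.099], [0.225, -0.868, -0.442], [-0.003, 0.453, -0.892]]
force: [0.4, -1.3, -0.9]
finger_gap: 40.6
gripper_force: 0.0
```

```bash
python3 dr.py -80,-122,120,40.6,27 -80,-145,73,40.6,27
```

```text
[[0.98, 0.2, -0.07], [0.21, -0.92, 0.33], [0.0, -0.34, -0.94]]
B corner w -158.2 z 138.4
B corner w -181.2 z 91.4
t 11.85 pos [ 497.6 -435.   172.3] F [ 0.4 -1.3 -0.9] gap 40.6 gf 0.0 j [ 38.  13. -13. 102.  31.  52. -68.]
dx 0.0002 dy -0.0122 dz 0.0421 | ax -0.08 ay -0.10 az 0.64 rows 0.9
dx 0.0001 dy -0.0130 dz 0.0945 | ax -0.08 ay -0.10 az 0.64 rows 1.9
```

step_arm:
  targets:
    - {"dx": 0, "dy": -0.013, "dz": 0.03, "ax": 0, "ay": 0, "az": 0.5}
    - {"dx": 0, "dy": -0.013, "dz": 0.055, "ax": 0, "ay": 0, "az": 0.5}
    - {"dx": 0, "dy": -0.013, "dz": 0.075, "ax": 0, "ay": 0, "az": 0.5}
    - {"dx": 0, "dy": -0.013, "dz": 0.084, "ax": 0, "ay": 0, "az": 0.5}
    - {"dx": 0, "dy": -0.013, "dz": 0.084, "ax": 0, "ay": 0, "az": 0.5}
    - {"dx": 0, "dy": -0.013, "dz": 0.084, "ax": 0, "ay": 0, "az": 0.5}

```text
t: 12.45
tool_pos: [503.7, -461.5, 93.0]
tcp_rot: [[0.977, 0.189, 0.1], [0.214, -0.87, -0.443], [0.003, 0.454, -0.891]]
force: [-0.3, -0.1, -0.2]
finger_gap: 40.4
gripper_force: 0.0
```

```bash
python3 dr.py -80,-145,73,40.6,27; python3 -c "
from h import *
def cr(d,u0,u1,v0,v1,k): return cv2.resize(cv2.cvtColor(d['image'],cv2.COLOR_RGB2BGR)[v0:v1,u0:u1],None,fx=k,fy=k,interpolation=cv2.INTER_CUBIC)
d=snap('side'); e=snap('top'); cv2.imwrite('pics/r.png',np.hstack([cr(d,200,265,120,180,6),cr(e,440,500,165,225,6)]))"
```

```text
[[0.98, 0.2, -0.07], [0.21, -0.92, 0.33], [0.0, -0.34, -0.94]]
B corner w -181.2 z 91.4
t 12.45 pos [ 503.7 -461.5   93. ] F [-0.3 -0.1 -0.2] gap 40.4 gf 0.0 j [ 38.  20. -11. 104.  36.  44. -73.]
dx -0.0002 dy -0.0013 dz 0.0114 | ax 0.02 ay -0.13 az -0.11 rows 0.2
```

View pics/r.png

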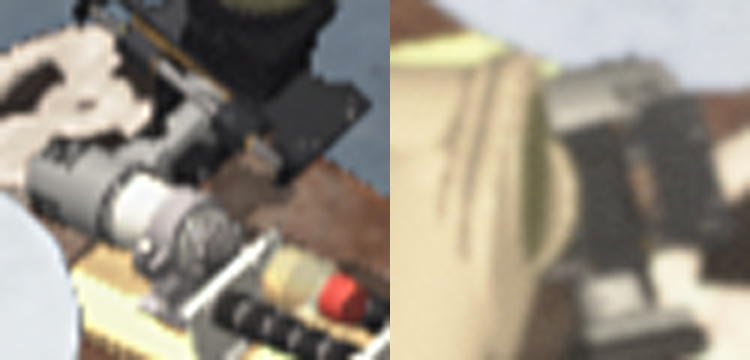

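The hand is clear of the housing and the jar is in place, with the fingers over the grip. I'll find the trigger by touch.

step_arm:
  targets:
    - {"dx": 0, "dy": -0.001, "dz": 0.006, "ax": 0, "ay": 0, "az": 0}
    - {"dx": 0, "dy": -0.001, "dz": 0.0115, "ax": 0, "ay": 0, "az": 0}
    - {"dx": 0, "dy": -0.001, "dz": 0.0115, "ax": 0, "ay": 0, "az": 0}

```text
t: 12.85
tool_pos: [503.9, -465.6, 80.6]
tcp_rot: [[0.977, 0.189, 0.098], [0.213, -0.871, -0.443], [0.002, 0.453, -0.891]]
force: [0.5, 0.1, -0.7]
finger_gap: 40.4
gripper_force: 0.0
```

step_arm:
  targets:
    - {"dx": 0, "dy": 0.0018, "dz": 0.0009, "ax": 0, "ay": 0, "az": 0}
    - {"dx": 0, "dy": 0.0036, "dz": 0.0018, "ax": 0, "ay": 0, "az": 0}
    - {"dx": 0, "dy": 0.0036, "dz": 0.0018, "ax": 0, "ay": 0, "az": 0}

```text
t: 13.15
tool_pos: [505.3, -469.9, 81.7]
tcp_rot: [[0.977, 0.189, 0.099], [0.213, -0.871, -0.443], [0.003, 0.454, -0.891]]
force: [-0.2, 0.0, 0.0]
finger_gap: 40.4
gripper_force: 0.0
```

step_arm:
  targets:
    - {"dx": 0, "dy": 0.0018, "dz": 0.0009, "ax": 0, "ay": 0, "az": 0}
    - {"dx": 0, "dy": 0.0027, "dz": 0.0014, "ax": 0, "ay": 0, "az": 0}
    - {"dx": 0, "dy": 0.0027, "dz": 0.0014, "ax": 0, "ay": 0, "az": 0}

```text
t: 13.45
tool_pos: [506.0, -472.5, 81.5]
tcp_rot: [[0.977, 0.189, 0.099], [0.213, -0.871, -0.443], [0.003, 0.454, -0.891]]
force: [0.0, 0.6, 0.3]
finger_gap: 40.4
gripper_force: 0.1
```

step_arm:
  targets:
    - {"dx": 0, "dy": 0.0018, "dz": 0.0009, "ax": 0, "ay": 0, "az": 0}
    - {"dx": 0, "dy": 0.0027, "dz": 0.0014, "ax": 0, "ay": 0, "az": 0}
    - {"dx": 0, "dy": 0.0027, "dz": 0.0014, "ax": 0, "ay": 0, "az": 0}

```text
t: 13.75
tool_pos: [506.6, -475.3, 81.4]
tcp_rot: [[0.977, 0.189, 0.099], [0.213, -0.871, -0.443], [0.003, 0.454, -0.891]]
force: [-1.5, 3.5, 1.7]
finger_gap: 40.1
gripper_force: 1.9
```

step_arm:
  targets:
    - {"dx": 0, "dy": 0.0018, "dz": 0.0009, "ax": 0, "ay": 0, "az": 0}
    - {"dx": 0, "dy": 0.0027, "dz": 0.0014, "ax": 0, "ay": 0, "az": 0}
    - {"dx": 0, "dy": 0.0027, "dz": 0.0014, "ax": 0, "ay": 0, "az": 0}

```text
t: 14.05
tool_pos: [507.3, -478.3, 81.4]
tcp_rot: [[0.977, 0.189, 0.099], [0.213, -0.871, -0.443], [0.003, 0.454, -0.891]]
force: [-1.8, 5.3, 2.9]
finger_gap: 40.6
gripper_force: 2.5
```

step_arm:
  targets:
    - {"dx": 0, "dy": 0.0027, "dz": 0.0014, "ax": 0, "ay": 0, "az": 0}
    - {"dx": 0, "dy": 0.0045, "dz": 0.0023, "ax": 0, "ay": 0, "az": 0}
    - {"dx": 0, "dy": 0.0045, "dz": 0.0023, "ax": 0, "ay": 0, "az": 0}

```text
t: 14.35
tool_pos: [508.3, -483.1, 81.3]
tcp_rot: [[0.977, 0.189, 0.099], [0.213, -0.871, -0.443], [0.002, 0.454, -0.891]]
force: [-3.7, 7.2, 4.0]
finger_gap: 40.5
gripper_force: 3.5
```

step_arm:
  targets:
    - {"dx": 0, "dy": 0.001, "dz": 0.0005, "ax": 0, "ay": 0, "az": 0}
    - {"dx": 0, "dy": 0.0018, "dz": 0.0009, "ax": 0, "ay": 0, "az": 0}
    - {"dx": 0, "dy": 0.0018, "dz": 0.0009, "ax": 0, "ay": 0, "az": 0}

```text
t: 14.65
tool_pos: [508.6, -484.1, 81.2]
tcp_rot: [[0.977, 0.19, 0.098], [0.214, -0.871, -0.442], [0.002, 0.453, -0.892]]
force: [-6.7, 11.1, 6.8]
finger_gap: 40.6
gripper_force: 6.4
```

The trigger is hard in against its stop. Now I'll press the button, straight down.

step_arm:
  targets:
    - {"dx": 0, "dy": -0.0009, "dz": 0.0018, "ax": 0, "ay": 0, "az": 0}
    - {"dx": 0, "dy": -0.0018, "dz": 0.0036, "ax": 0, "ay": 0, "az": 0}
    - {"dx": 0, "dy": -0.0018, "dz": 0.0036, "ax": 0, "ay": 0, "az": 0}

```text
t: 14.95
tool_pos: [509.4, -483.9, 77.5]
tcp_rot: [[0.977, 0.19, 0.1], [0.214, -0.871, -0.442], [0.003, 0.453, -0.891]]
force: [-4.3, 11.8, 9.3]
finger_gap: 40.3
gripper_force: 7.3
```

step_arm:
  targets:
    - {"dx": 0, "dy": -0.0007, "dz": 0.0013, "ax": 0, "ay": 0, "az": 0}
    - {"dx": 0, "dy": -0.0014, "dz": 0.0027, "ax": 0, "ay": 0, "az": 0}
    - {"dx": 0, "dy": -0.0014, "dz": 0.0027, "ax": 0, "ay": 0, "az": 0}

```text
t: 15.25
tool_pos: [509.6, -483.9, 74.6]
tcp_rot: [[0.977, 0.19, 0.1], [0.214, -0.871, -0.442], [0.003, 0.453, -0.891]]
force: [-4.7, 12.4, 8.8]
finger_gap: 40.9
gripper_force: 7.8
```

step_arm:
  targets:
    - {"dx": 0, "dy": -0.0005, "dz": 0.0009, "ax": 0, "ay": 0, "az": 0}
    - {"dx": 0, "dy": -0.0005, "dz": 0.0009, "ax": 0, "ay": 0, "az": 0}

```text
t: 15.45
tool_pos: [509.6, -483.9, 74.1]
tcp_rot: [[0.977, 0.19, 0.1], [0.214, -0.871, -0.442], [0.003, 0.454, -0.891]]
force: [-6.8, 14.5, 13.3]
finger_gap: 40.3
gripper_force: 10.4
```

step_arm:
  targets:
    - {"dx": 0, "dy": -0.0005, "dz": 0.0009, "ax": 0, "ay": 0, "az": 0}
    - {"dx": 0, "dy": -0.0005, "dz": 0.0009, "ax": 0, "ay": 0, "az": 0}

```text
t: 15.65
tool_pos: [509.7, -484.0, 73.8]
tcp_rot: [[0.977, 0.189, 0.1], [0.214, -0.871, -0.443], [0.003, 0.454, -0.891]]
force: [-10.5, 18.4, 19.0]
finger_gap: 40.6
gripper_force: 13.9
```

The button is at its bottom stop. I'll ease the trigger out along +y with the button held down.

step_arm:
  targets:
    - {"dx": 0, "dy": -0.0018, "dz": -0.0009, "ax": 0, "ay": 0, "az": 0}
    - {"dx": 0, "dy": -0.0027, "dz": -0.0014, "ax": 0, "ay": 0, "az": 0}
    - {"dx": 0, "dy": -0.0027, "dz": -0.0014, "ax": 0, "ay": 0, "az": 0}

```text
t: 15.95
tool_pos: [509.4, -482.9, 74.0]
tcp_rot: [[0.977, 0.188, 0.102], [0.214, -0.87, -0.445], [0.005, 0.456, -0.89]]
force: [-0.7, 4.7, 8.6]
finger_gap: 40.9
gripper_force: 7.0
```

step_arm:
  targets:
    - {"dx": 0, "dy": -0.0018, "dz": -0.0009, "ax": 0, "ay": 0, "az": 0}
    - {"dx": 0, "dy": -0.0027, "dz": -0.0014, "ax": 0, "ay": 0, "az": 0}
    - {"dx": 0, "dy": -0.0027, "dz": -0.0014, "ax": 0, "ay": 0, "az": 0}

```text
t: 16.25
tool_pos: [508.8, -480.1, 74.1]
tcp_rot: [[0.977, 0.188, 0.102], [0.214, -0.87, -0.445], [0.005, 0.456, -0.89]]
force: [-1.3, 3.9, 7.3]
finger_gap: 40.5
gripper_force: 6.2
```

step_arm:
  targets:
    - {"dx": 0, "dy": -0.001, "dz": -0.0002, "ax": 0, "ay": 0, "az": 0}
    - {"dx": 0, "dy": -0.0019, "dz": -0.0006, "ax": 0, "ay": 0, "az": 0}
    - {"dx": 0, "dy": -0.0019, "dz": -0.0006, "ax": 0, "ay": 0, "az": 0}

```text
t: 16.55
tool_pos: [508.4, -478.5, 74.1]
tcp_rot: [[0.977, 0.188, 0.102], [0.214, -0.869, -0.445], [0.005, 0.457, -0.889]]
force: [-0.9, 2.1, 8.2]
finger_gap: 40.5
gripper_force: 6.0
```

step_arm:
  targets:
    - {"dx": 0, "dy": -0.001, "dz": -0.0005, "ax": 0, "ay": 0, "az": 0}
    - {"dx": 0, "dy": -0.0018, "dz": -0.0009, "ax": 0, "ay": 0, "az": 0}
    - {"dx": 0, "dy": -0.0018, "dz": -0.0009, "ax": 0, "ay": 0, "az": 0}

```text
t: 16.85
tool_pos: [507.9, -477.1, 74.1]
tcp_rot: [[0.977, 0.188, 0.102], [0.214, -0.869, -0.446], [0.005, 0.457, -0.889]]
force: [2.0, -1.3, 6.0]
finger_gap: 40.5
gripper_force: 3.0
```

The y force has dropped to friction level, so the trigger has caught. I'll ease 1.5 mm more, then withdraw along the fingers.

step_arm:
  targets:
    - {"dx": 0, "dy": -0.0013, "dz": -0.0007, "ax": 0, "ay": 0, "az": 0}
    - {"dx": 0, "dy": -0.0013, "dz": -0.0007, "ax": 0, "ay": 0, "az": 0}

```text
t: 17.05
tool_pos: [507.3, -475.9, 74.1]
tcp_rot: [[0.977, 0.188, 0.102], [0.213, -0.869, -0.446], [0.005, 0.457, -0.889]]
force: [1.4, -2.9, 5.6]
finger_gap: 40.6
gripper_force: 2.8
```

step_arm:
  targets:
    - {"dx": 0, "dy": -0.001, "dz": -0.003, "ax": 0, "ay": 0, "az": 0}
    - {"dx": 0, "dy": -0.001, "dz": -0.008, "ax": 0, "ay": 0, "az": 0}
    - {"dx": 0, "dy": 0, "dz": -0.02, "ax": 0, "ay": 0, "az": 0}
    - {"dx": 0, "dy": 0, "dz": -0.045, "ax": 0, "ay": 0, "az": 0}
    - {"dx": 0, "dy": 0, "dz": -0.08, "ax": 0, "ay": 0, "az": 0}
    - {"dx": 0, "dy": 0, "dz": -0.12, "ax": 0, "ay": 0, "az": 0}
    - {"dx": 0, "dy": 0, "dz": -0.15, "ax": 0, "ay": 0, "az": 0}
    - {"dx": 0, "dy": 0, "dz": -0.15, "ax": 0, "ay": 0, "az": 0}

```text
t: 17.85
tool_pos: [493.7, -406.0, 211.4]
tcp_rot: [[0.976, 0.189, 0.106], [0.216, -0.869, -0.446], [0.008, 0.458, -0.889]]
force: [0.5, -0.4, -0.1]
finger_gap: 40.4
gripper_force: 0.0
```

```bash
python3 -c "
from h import *
def cr(d,u0,u1,v0,v1,k): return cv2.resize(cv2.cvtColor(d['image'],cv2.COLOR_RGB2BGR)[v0:v1,u0:u1],None,fx=k,fy=k,interpolation=cv2.INTER_CUBIC)
I=[get_image('side') for _ in range(9)]
np.save('/tmp/seq.npy',np.array([d['image'] for d in I]))
A=np.array([d['image'] for d in I]).astype(float)
s=A.std(0).mean(-1)
print('std rollers',s[160:185,235:270].max(),'bench elsewhere',np.percentile(s[250:,300:],99.9))
v,u=np.nonzero(s[120:200,190:290]>8); print(len(u), u.min()+190 if len(u) else 0,u.max()+190 if len(u) else 0,v.min()+120 if len(v) else 0,v.max()+120 if len(v) else 0)
cv2.imwrite('pics/s.png',np.hstack([cr(I[0],225,280,140,190,7),cr(I[5],225,280,140,190,7)]))
print(get_obs()['t'])"
```

```text
std rollers 30.969374993521996 bench elsewhere 1.3508738621339602
194 230 287 120 196
18.3
```

View pics/s.png

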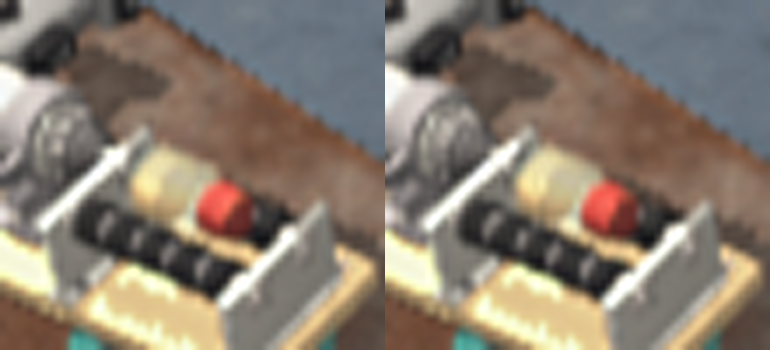

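The two frames differ at the chuck jaws (about (65,135) in the crop) and on the jar's label, so it is turning with the hand away. I'll check that it isn't creeping along the rollers and that the bystanders are still.

step_arm:
  targets:
    - {"dx": 0, "dy": 0, "dz": 0, "ax": 0, "ay": 0, "az": 0}
    - {"dx": 0, "dy": 0, "dz": 0, "ax": 0, "ay": 0, "az": 0}
    - {"dx": 0, "dy": 0, "dz": 0, "ax": 0, "ay": 0, "az": 0}
    - {"dx": 0, "dy": 0, "dz": 0, "ax": 0, "ay": 0, "az": 0}
    - {"dx": 0, "dy": 0, "dz": 0, "ax": 0, "ay": 0, "az": 0}
    - {"dx": 0, "dy": 0, "dz": 0, "ax": 0, "ay": 0, "az": 0}
    - {"dx": 0, "dy": 0, "dz": 0, "ax": 0, "ay": 0, "az": 0}
    - {"dx": 0, "dy": 0, "dz": 0, "ax": 0, "ay": 0, "az": 0}

```text
t: 19.1
tool_pos: [491.4, -407.5, 205.7]
tcp_rot: [[0.977, 0.189, 0.099], [0.213, -0.871, -0.443], [0.003, 0.454, -0.891]]
force: [0.7, -0.2, 0.2]
finger_gap: 40.4
gripper_force: 0.0
```

```bash
python3 -c "
from h import *
S=list(np.load('/tmp/seq.npy'))
N=[get_image('side')['image'] for _ in range(6)]
for im in S[::4]+N[::5]:
    a=im[150:180,240:275].astype(int); m=(a[...,0]>150)&(a[...,1]<100); v,u=np.nonzero(m); print(len(u),u.mean()+240,v.mean()+150)
print('motion now',np.array(N).astype(float).std(0).mean(-1)[155:185,230:270].max())
o=cv2.cvtColor(cv2.imread('pics/side0.png'),cv2.COLOR_BGR2RGB)
d=np.abs(N[0].astype(int)-o).max(-1)>60; d=cv2.morphologyEx(d.astype(np.uint8),cv2.MORPH_OPEN,np.ones((2,2)))
n,l,st,c=cv2.connectedComponentsWithStats(d); print([(*s,) for s in st[1:].tolist() if s[4]>12])
"
```

```text
19 256.10526315789474 168.73684210526315
27 255.96296296296296 168.92592592592592
22 256.09090909090907 169.04545454545456
19 255.8421052631579 168.94736842105263
22 256.04545454545456 168.95454545454544
motion now 33.0995968662597
[(240, 0, 115, 64, 2444), (362, 2, 3, 7, 18), (371, 11, 5, 5, 15), (333, 17, 11, 6, 42), (310, 37, 7, 5, 17), (393, 46, 20, 9, 74), (275, 66, 5, 6, 16), (384, 67, 4, 15, 35), (243, 68, 11, 12, 68), (239, 74, 7, 19, 52), (420, 81, 5, 9, 20), (250, 84, 7, 6, 31), (403, 89, 21, 19, 92), (231, 91, 36, 42, 787), (393, 97, 10, 11, 54), (225, 106, 12, 16, 70), (384, 109, 6, 9, 35), (392, 114, 5, 5, 15), (268, 116, 3, 5, 13), (346, 143, 13, 12, 84), (359, 144, 28, 18, 264), (420, 148, 5, 6, 25), (244, 162, 17, 16, 146), (422, 163, 6, 9, 37), (380, 166, 7, 4, 14), (388, 166, 21, 8, 87), (404, 172, 17, 8, 92), (274, 176, 5, 5, 18), (305, 190, 8, 5, 31), (403, 262, 13, 13, 134), (417, 265, 6, 8, 43)]
```

The jar stays put axially and keeps turning. Only the arm, the jar and its shadow changed. I'll hand it in.

```bash
python3 -c "
from cell import close_job
print(close_job())"
```

```text
the job is handed in; nothing more can be done
None
```

The jar is lying in the trough and still turning with the hand away; the drill is locked on, the other things on the bench look unmoved in the side-camera check, and the job was handed in at about 19 s.

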